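Shim the suspension link in its bracket

ROBOT

A 7-joint arm with a two-finger parallel gripper is mounted at the origin on the work surface. World frame = base frame: x ahead of the robot, y to its left, z up, the work surface at z = 0. Lengths are in m, angles in rad, forces in N, time in s.
With the tool pointing down it reaches from about 0.35 to 0.9 m from the base axis. Payload 19.9 kg.
Tool frame: the origin (TCP) lies midway between the tips of the shut fingers; the grasp point (between the pads) lies 19 mm behind it; y points along the fingers, x is the direction in which the jaws open and shut, and the axes are right-handed (so a half turn about y gives the same grasp; the last joint's range is limited). The gripper opens to 94 mm and grips with 3 to 60 N. Pads are 16 mm wide; open, the fingers measure 119 mm over their backs; the gripper's body (75 mm by 177 mm) begins 78 mm behind the grasp point.
Start: joints at [-1.391, 0.417, -0.01, 1.614, 0.005, 1.111, -0.053], TCP at [0.137, 0.61, 0.205] pointing down, gripper open.
Joint ranges: [-2.81, 2.81], [-0.39, 2.02], [-1.27, 1.25], [0.06, 2.57], [-1.19, 4.33], [0.19, 2], [-2.82, 2.82]. Speed limits (rad/s): [1.89, 1.89, 2.39, 2.39, 3.01, 3.01, 3.01].

INTERFACE

Orientations are given as a unit quaternion [w, x, y, z].
In Python, from rig import manip, set_gripper, optics, job gives the robot as it stands. Calls block until the motion is done:
- manip.move_to(position, orientation): joint-space move of the TCP to a pose.
- manip.move_linear(position, frame=None, vel=0.15, until_force=None): straight line of the TCP; frame=None keeps the orientation; vel is the mean speed in m/s. With until_force (N) it stops when the force on the tool has changed by that much, and returns True; else False.
- manip.goto_joints(angles): joint-space move.
- set_gripper(opening, strength=None): finger opening in m; strength is the grip in N (None keeps the last); returns when the fingers have stopped.
- manip.pause(seconds).
- manip.solve_ik(position, orientation): joint angles nearest the present ones, or None.
- optics.capture(name): name is "scene" or "top" or "wrist"; returns a dict with "image" (420x560x3 uint8, blue, green, red), "depth" (420x560 float32, m along the optical axis (not along the pixel's ray), 0 where there is no reading), "intrinsics" (3x3 intrinsics, pixels), "cam_to_world" (4x4, takes a point from camera to world coordinates); the wrist camera has in their place "T_tool_cam" (4x4, takes a point from camera to tool coordinates, whose origin is the TCP and whose axes are the tool frame's). Camera axes: x right, y down, z forward; pixel columns grow to the right and rows downward; lengths in m; the calibration is good to about 2 mm. A picture is of the moment at which its call begins: read the wrist's pose just before it.
A pose or a line that the arm cannot do raises manip.PlanningError and nothing moves.
- job.sign_off(): hands the job in, once; it reports no verdict.
Readings, each from a call of its own:
- manip.read_t(): time.
- manip.read_joint_pos(): joint angles.
- manip.read_joint_vel(): joint speeds.
- manip.read_tau(): joint torques, N m.
- manip.read_tool_pos(): TCP position.
- manip.read_tool_rot(): TCP orientation.
- manip.read_wrist_force(): force on the tool from outside, world axes, zero at the start.
- manip.read_moment(): the same for the moment, N m.
- manip.read_width(): finger opening in m.
Only numpy, scipy, OpenCV 4.12 (cv2) and the standard library are available. Lean on these libraries where they do the work, as an engineer would, in place of code of your own. Each camera call takes 0.05 s, during which the arm holds its last target.

TASK

Take up the sideways play of the suspension link in its bracket: add horseshoe shims from the rack to the one already astride the pivot bolt, between the link's eye and the cheek on the rack's side, until there is no room for even the thinnest shim, each one upright and fully home on the bolt. Then push the link sideways firmly against the shim pack and finish holding it there, with the pack tight between eye and cheek; do not let go. Leave unused shims standing in the rack and do not disturb the spanner, the nut and the tin.

Things in the scene. Friction and masses are not known exactly. Their poses are not given: they have to be found in the camera images.
- bracket: fixed grey steel clevis bracket: base plate 130 x 170 x 10 mm and two upright cheeks, 8 mm thick, 44 wide, tops rounded, 77 mm above the bench. Inner cheek faces at its y = -36.5 mm (rack's side, where the shims go) and y = +36.5 mm (far cheek). Origin on the bench midway between the cheeks, under the bolt; x along the link, y along the bolt away from the rack, z up
- pivot (a point): point on the axis of the fixed 14 mm pivot bolt that runs through both cheeks along the bracket's y, midway between the cheeks, 55 mm above the bench
- link: dark steel suspension link whose eye (44 mm diameter, 40 mm long, rims chamfered 3 mm) slides on the bolt between the cheeks with about 3 N friction; stays where left, cannot turn or lift. Origin: eye's centre, axes as the bracket's. In the bracket's frame its y is +16.5 mm with the eye on the far cheek (gap on the shim side then 33 mm) and falls towards the shims; it starts 2 to 9 mm off the far cheek
- link_bar (a point): centre of the link's straight bar 110 mm from the eye's centre, a good place to grip or push it from either side. The bar is 24 mm wide, 26 mm tall, its top 68 mm above the bench, clear on both sides from 70 to 200 mm from the eye; the link's far eye, at 240 mm, lies over a fixed wooden block 36 mm tall that starts 212 mm from the eye
- shim_a: loose upright horseshoe shim, plain steel plate 12 mm thick, 46 wide, 73 tall, 240 g; slot 17 wide, 45 deep, open below; two legs, last 10 mm thinned 1.5 mm per face; tab 28 tall above. Origin midway between the legs' lower ends; x width, y thickness. Starts in the rack, or (one of the five, any) on the bolt. Home on the bolt, or in the rack: origin 17 mm, top 90 mm above the bench
- shim_b: loose upright horseshoe shim, plain steel plate 6 mm thick, 46 wide, 73 tall, 120 g; slot 17 wide, 45 deep, open below; two legs, last 10 mm thinned 1.5 mm per face; tab 28 tall above. Origin midway between the legs' lower ends; x width, y thickness. Starts in the rack, or (one of the five, any) on the bolt. Home on the bolt, or in the rack: origin 17 mm, top 90 mm above the bench
- shim_c: loose upright horseshoe shim, plain steel plate 12 mm thick, 46 wide, 73 tall, 240 g; slot 17 wide, 45 deep, open below; two legs, last 10 mm thinned 1.5 mm per face; tab 28 tall above. Origin midway between the legs' lower ends; x width, y thickness. Starts in the rack, or (one of the five, any) on the bolt. Home on the bolt, or in the rack: origin 17 mm, top 90 mm above the bench
- shim_d: loose upright horseshoe shim, plain steel plate 6 mm thick, 46 wide, 73 tall, 120 g; slot 17 wide, 45 deep, open below; two legs, last 10 mm thinned 1.5 mm per face; tab 28 tall above. Origin midway between the legs' lower ends; x width, y thickness. Starts in the rack, or (one of the five, any) on the bolt. Home on the bolt, or in the rack: origin 17 mm, top 90 mm above the bench
- shim_e: loose upright horseshoe shim, plain steel plate 6 mm thick, 46 wide, 73 tall, 120 g; slot 17 wide, 45 deep, open below; two legs, last 10 mm thinned 1.5 mm per face; tab 28 tall above. Origin midway between the legs' lower ends; x width, y thickness. Starts in the rack, or (one of the five, any) on the bolt. Home on the bolt, or in the rack: origin 17 mm, top 90 mm above the bench
- rack: fixed plywood rack 62 x 160 mm, 41 mm tall, on the bracket's -y side, axes parallel to the bracket's; four slots in a row (centres y = -57, -19, 19, 57 mm), each 15 mm wide, 50 mm long along x, floor 17 mm above the bench, one shim in each, 49 mm of it above the rack. Origin on the bench under its centre
- spanner: bystander: loose steel spanner 210 mm long lying on the bench, left of the link; origin at its middle
- nut: bystander: loose steel flanged nut 25 mm across and 12 mm tall lying on the bench; origin centre of its underside
- tin: bystander: small closed tin 60 mm in diameter, 85 mm tall standing on the bench; origin centre of its underside
Not all that is in view belongs to the job. Of the things that look like the rack, the smaller one is meant. What is shaped like the shim_c but green is not meant.

How it is judged:
At the end, for the whole second after the job is handed in: The robot holds the link pressed on the shim pack with over 5 N, with the eye less than 5 mm from the far cheek; every shim is astride the bolt, upright (0.2 rad) and within 2.5 mm of fully home, or still stands in the rack (((y of shim_a in the frame of bracket between -0.0375 and 0 m and x of shim_a in the frame of bracket between -0.012 and 0.012 m and z of shim_a in the frame of bracket between 0.014 and 0.0195 m and angle between shim_a's own z axis and vertical below 0.2 rad) or (y of shim_a in the frame of rack between -0.08 and 0.08 m and x of shim_a in the frame of rack between -0.02 and 0.02 m and z of shim_a in the frame of rack between 0.014 and 0.025 m)) and ((y of shim_b in the frame of bracket between -0.0375 and 0 m and x of shim_b in the frame of bracket between -0.012 and 0.012 m and z of shim_b in the frame of bracket between 0.014 and 0.0195 m and angle between shim_b's own z axis and vertical below 0.2 rad) or (y of shim_b in the frame of rack between -0.08 and 0.08 m and x of shim_b in the frame of rack between -0.02 and 0.02 m and z of shim_b in the frame of rack between 0.014 and 0.025 m)) and ((y of shim_c in the frame of bracket between -0.0375 and 0 m and x of shim_c in the frame of bracket between -0.012 and 0.012 m and z of shim_c in the frame of bracket between 0.014 and 0.0195 m and angle between shim_c's own z axis and vertical below 0.2 rad) or (y of shim_c in the frame of rack between -0.08 and 0.08 m and x of shim_c in the frame of rack between -0.02 and 0.02 m and z of shim_c in the frame of rack between 0.014 and 0.025 m)) and ((y of shim_d in the frame of bracket between -0.0375 and 0 m and x of shim_d in the frame of bracket between -0.012 and 0.012 m and z of shim_d in the frame of bracket between 0.014 and 0.0195 m and angle between shim_d's own z axis and vertical below 0.2 rad) or (y of shim_d in the frame of rack between -0.08 and 0.08 m and x of shim_d in the frame of rack between -0.02 and 0.02 m and z of shim_d in the frame of rack between 0.014 and 0.025 m)) and ((y of shim_e in the frame of bracket between -0.0375 and 0 m and x of shim_e in the frame of bracket between -0.012 and 0.012 m and z of shim_e in the frame of bracket between 0.014 and 0.0195 m and angle between shim_e's own z axis and vertical below 0.2 rad) or (y of shim_e in the frame of rack between -0.08 and 0.08 m and x of shim_e in the frame of rack between -0.02 and 0.02 m and z of shim_e in the frame of rack between 0.014 and 0.025 m)) and y of link in the frame of bracket above 0.0115 m and (contact force between link and shim_a above 5 N or contact force between link and shim_b above 5 N or contact force between link and shim_c above 5 N or contact force between link and shim_d above 5 N or contact force between link and shim_e above 5 N) and contact force between any of the fingers, the arm and link above 2 N); the arm keeps its last pose, push and grip.
It fails at once if the spanner is disturbed (moved more than 25 mm) (distance of spanner from where it was at the start of the episode above 0.025 m).
It fails at once if the nut is disturbed (moved more than 25 mm) (distance of nut from where it was at the start of the episode above 0.025 m).
It fails at once if the tin is disturbed (moved more than 25 mm) (distance of tin from where it was at the start of the episode above 0.025 m).
It also fails if it takes over 72 s, if anything falls off the work surface, if the arm or the gripper's body presses on something with over 40 N, if the wrist force passes 120 N, or if a joint passes its speed limit or range.

## Working session

There is one attempt and no reset: what is moved stays moved. The work goes in short steps, each a Python script; the robot and the scene stay as the last script left them, time stands still between calls to the robot, and variables do not carry over. Pictures are saved under pics/ and viewed, and the job is handed in when it is done.

```bash
ls; mkdir -p pics
cat > h.py <<'E'
from rig import manip,set_gripper,optics,job
import numpy as np,cv2
np.set_printoptions(precision=4,suppress=True)
def snap(n,fn):
    c=optics.capture(n);cv2.imwrite('pics/'+fn+'.png',c['image']);np.savez('pics/'+fn+'.npz',**c);return c
E
python3 - <<'E'
from h import *
for n in('scene','top','wrist'):
    c=snap(n,n+'0');print(n,c['intrinsics'].tolist());print(c.get('cam_to_world',c.get('T_tool_cam')))
print(manip.read_t(),manip.read_tool_pos(),manip.read_tool_rot(),manip.read_width(),manip.read_wrist_force())
E
```

```text
pics
scene [[515.1811885703255, 0.0, 280.2416269269349], [0.0, 515.1811885703255, 216.57680560720317], [0.0, 0.0, 1.0]]
[[ 0.8179  0.3154 -0.4812  1.1784]
 [ 0.5753 -0.4516  0.6819 -0.8562]
 [-0.0023 -0.8346 -0.5509  0.768 ]
 [ 0.      0.      0.      1.    ]]
top [[436.16746182728605, 0.0, 283.3413128211642], [0.0, 436.16746182728605, 212.40164505135422], [0.0, 0.0, 1.0]]
[[-0.0154 -0.9988  0.0468  0.5108]
 [-0.9999  0.015  -0.008   0.032 ]
 [ 0.0073 -0.047  -0.9989  1.2962]
 [ 0.      0.      0.      1.    ]]
wrist [[352.4222297943493, 0.0, 282.09500550698516], [0.0, 352.4222297943493, 216.269128402286], [0.0, 0.0, 1.0]]
[[ 1.      0.0012 -0.0002 -0.0003]
 [ 0.0005 -0.2755  0.9613 -0.1795]
 [ 0.0011 -0.9613 -0.2755  0.0796]
 [ 0.      0.      0.      1.    ]]
0.15 [0.1368 0.6095 0.205 ] [-0.5518  0.5523  0.4416 -0.4421] 0.0938125694689572 [-0.533  -0.1863  0.2999]
```

View pics/scene0.png

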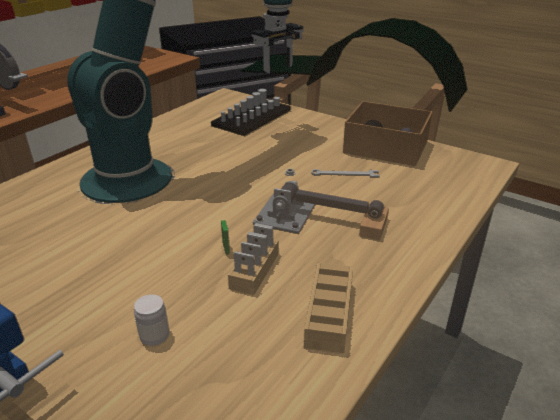

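View pics/top0.png

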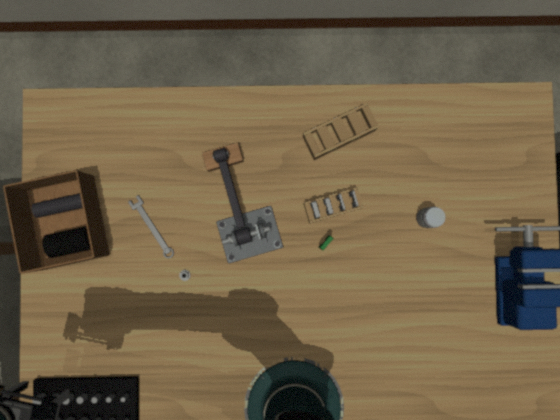

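View pics/wrist0.png

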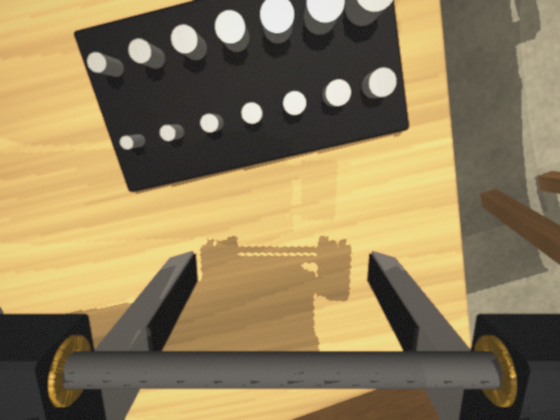

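The small rack with four shims is at top px (332,204) and the larger empty rack at (340,130). The task means the smaller, filled one. The green horseshoe-shaped decoy is at (326,240), the bracket at (250,233), the spanner at (152,226), the nut at (184,275) and the tin at (432,216). Next I'll confirm with an enlarged crop.

Run:
```python
import cv2,numpy as np
a=cv2.imread('pics/top0.png')[140:270,190:370]
b=cv2.imread('pics/scene0.png')[170:300,210:390]
A=cv2.resize(a,None,fx=4.4,fy=4.4,interpolation=cv2.INTER_CUBIC)
cv2.imwrite('pics/cropt.png',cv2.convertScaleAbs(A,alpha=1.7))
cv2.imwrite('pics/crops.png',cv2.convertScaleAbs(cv2.resize(b,None,fx=4.4,fy=4.4,interpolation=cv2.INTER_CUBIC),alpha=1.7))
```

```text
(no output)
```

View pics/cropt.png

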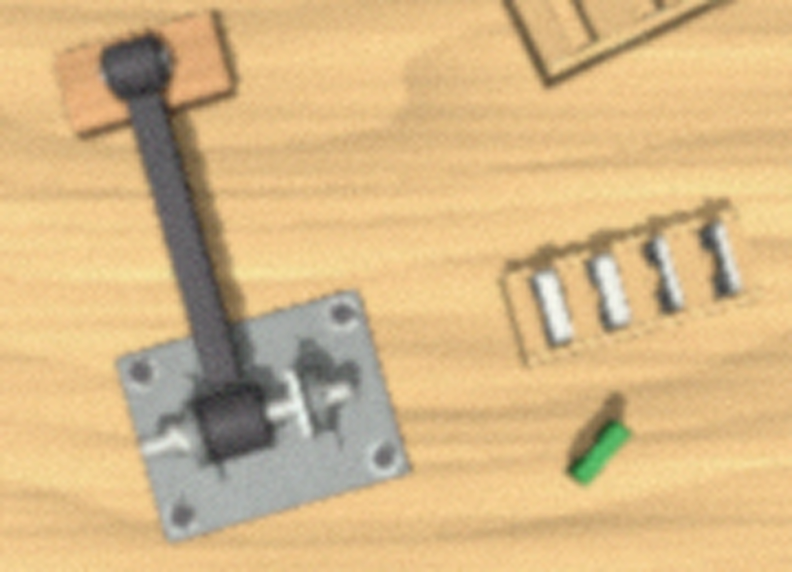

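View pics/crops.png

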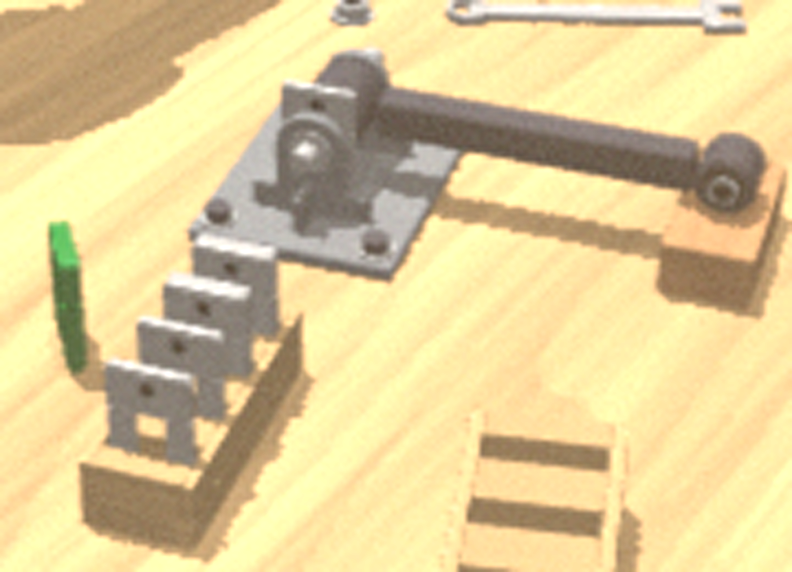

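```bash
cat >> h.py <<'E'
from scipy.spatial.transform import Rotation as R
def camT(c):
    return c['cam_to_world']
def ray(K,T,px,z):
    d=T[:3,:3]@np.array([(px[0]-K[0,2])/K[0,0],(px[1]-K[1,2])/K[1,1],1.])
    return T[:3,3]+d*(z-T[2,3])/d[2]
def quat(yaw):  # tool x along world yaw, tool y down
    x=np.array([np.cos(yaw),np.sin(yaw),0]);y=np.array([0,0,-1.]);z=np.cross(x,y)
    return R.from_matrix(np.c_[x,y,z]).as_quat(scalar_first=True)
def wcam(c,p,q):
    T=np.eye(4);T[:3,:3]=R.from_quat(q,scalar_first=True).as_matrix();T[:3,3]=p
    return T@c['T_tool_cam']
def wsnap(fn):
    p=manip.read_tool_pos();q=manip.read_tool_rot();c=optics.capture('wrist')
    T=wcam(c,p,q);cv2.imwrite('pics/'+fn+'.png',c['image']);np.savez('pics/'+fn+'.npz',W=T,**c);return c
E
python3 - <<'E'
from h import *
c=dict(np.load('pics/top0.npz'));K=c['intrinsics'];T=c['cam_to_world']
def cp(u,v):return(190+(u-.0)/4.4,140+v/4.4)
def P(n,u,v,z,raw=False):
    px=(u,v) if raw else cp(u,v);r=ray(K,T,px,z)
    d=c['depth'][int(round(px[1])),int(round(px[0]))];o=T@np.r_[(np.array([(px[0]-K[0,2])/K[0,0],(px[1]-K[1,2])/K[1,1],1])*d),1]
    print(n,r,'depth pt',o[:3])
P('eye',232,420,.077);P('fareye',138,65,.077)
P('boltshim',300,405,.09)
for i,(u,v) in enumerate([(555,305),(612,288),(669,272),(722,257)]):P('s%d'%i,u,v,.09)
for n,(u,v) in dict(bl=(168,540),br=(410,470),tr=(358,290),tl=(118,358)).items():P(n,u,v,.01)
P('nut',184,275,.012,1);P('sp1',138,203,.005,1);P('sp2',170,256,.005,1);P('tin',432,216,.085,1);P('green',600,452,.09)
E
```

```text
eye [0.5053 0.1365 0.077 ] depth pt [0.5053 0.1366 0.0758]
fareye [0.7329 0.1941 0.077 ] depth pt [0.7338 0.1947 0.072 ]
boltshim [0.5141 0.0926 0.09  ] depth pt [0.5141 0.0927 0.0896]
s0 [ 0.5746 -0.0687  0.09  ] depth pt [ 0.5746 -0.0687  0.0898]
s1 [ 0.5848 -0.1048  0.09  ] depth pt [ 0.5849 -0.105   0.0882]
s2 [ 0.5943 -0.141   0.09  ] depth pt [ 0.5945 -0.1413  0.0874]
s3 [ 0.6033 -0.1746  0.09  ] depth pt [ 0.6034 -0.1749  0.0886]
bl [0.4258 0.1858 0.01  ] depth pt [0.426  0.1854 0.0133]
br [0.4698 0.0237 0.01  ] depth pt [0.4696 0.0237 0.0027]
tr [0.5909 0.0568 0.01  ] depth pt [0.591  0.0568 0.0082]
tl [0.5477 0.2181 0.01  ] depth pt [0.5477 0.2184 0.0079]
nut [0.3923 0.3149 0.012 ] depth pt [0.3921 0.3152 0.0104]
sp1 [0.6057 0.4513 0.005 ] depth pt [0.6052 0.4489 0.0124]
sp2 [0.4479 0.3573 0.005 ] depth pt [0.4479 0.3573 0.005 ]
tin [ 0.5514 -0.3917  0.085 ] depth pt [0.5108 0.032  1.2962]
green [ 0.4818 -0.0952  0.09  ] depth pt [ 0.4813 -0.0972  0.0704]
```

Run:
```python
from h import *
print(R.from_quat(manip.read_tool_rot(),scalar_first=True).as_matrix())
y=np.deg2rad(14.5)
for yy in(y,y-np.pi):
  for p in([.51,.11,.13],[.58,-.105,.13],[.6,-.17,.06],[.6,.13,.045],[.6,.2,.045]):
    print(p,manip.solve_ik(p,quat(yy)))
```

```text
[[ 0.2191 -0.0001 -0.9757]
 [ 0.9757 -0.001   0.2191]
 [-0.001  -1.     -0.0001]]
[0.51, 0.11, 0.13] [-0.7349  0.3665  0.5625  1.9564 -0.2492  0.8866  0.2096]
[0.58, -0.105, 0.13] [-0.6014  0.6636  1.0283  1.7986 -0.6488  1.0614  0.9235]
[0.6, -0.17, 0.06] [-0.4548  0.8475  1.018   1.7511 -0.8325  1.0404  1.1263]
[0.6, 0.13, 0.045] [-0.685   0.6609  0.5768  1.7749 -0.4641  0.8448  0.3633]
[0.6, 0.2, 0.045] [-0.7522  0.677   0.5319  1.7242 -0.4327  0.8597  0.2237]
[0.51, 0.11, 0.13] [-1.1032  0.5527  1.0864  1.9659 -0.5916  0.9846 -2.6188]
[0.58, -0.105, 0.13] [-0.629   0.6965  1.0825  1.7993 -0.6954  1.085  -2.1809]
[0.6, -0.17, 0.06] [-0.4832  0.8882  1.0786  1.7519 -0.8895  1.0766 -1.9762]
[0.6, 0.13, 0.045] [-0.9817  0.9032  1.0782  1.7839 -0.9204  1.0542 -2.4379]
[0.6, 0.2, 0.045] [ 0.3462  0.9179 -1.0893  1.6844  0.8972  1.1215  2.382 ]
```

Run:
```python
from h import *
q=quat(np.deg2rad(14.5))
manip.move_to([.51,.10,.15],q)
wsnap('wb1');print(manip.read_t())
manip.move_to([.587,-.122,.15],q)
wsnap('wr1');print(manip.read_t(),manip.read_wrist_force())
```

```text
2.4667
3.45 [-0.4932  1.0614  0.0146]
```

View pics/wb1.png

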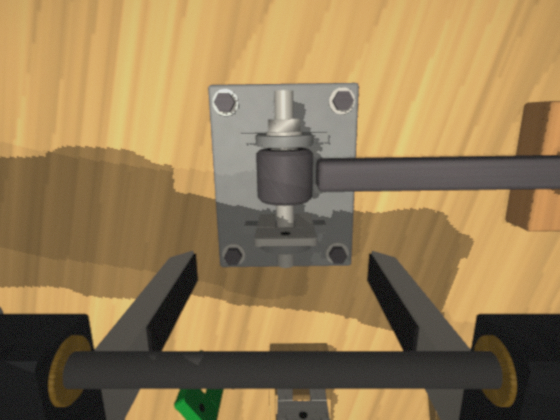

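View pics/wr1.png

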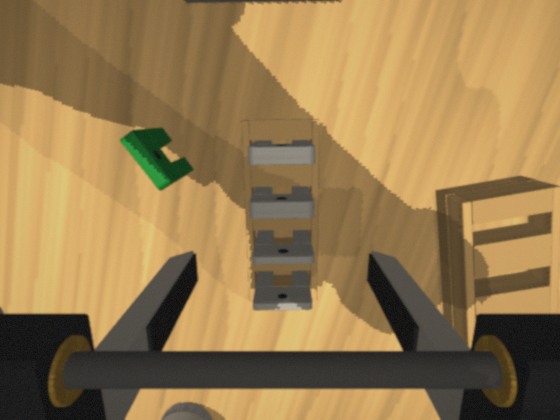

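wb1 shows the eye at (285,175), the bolt shim at (286,236) next to the rack-side cheek, and the link bar at row 173. wr1 shows the four shims at rows 155, 210, 255 and 300, with the green decoy at (155,157). I'll enlarge these to measure.

Run:
```python
import cv2,numpy as np
a=cv2.imread('pics/wb1.png')[110:290,200:380]
b=cv2.imread('pics/wr1.png')[110:320,230:340]
f=lambda x,s:cv2.convertScaleAbs(cv2.resize(x,None,fx=s,fy=s,interpolation=cv2.INTER_CUBIC),alpha=1.8)
A=f(a,3.3);B=f(b,2.8);h=600;o=np.zeros((h,800,3),np.uint8)
o[:A.shape[0],:A.shape[1]][:h]=A[:h]; w=min(B.shape[1],205)
cv2.imwrite('pics/c1.png',A);cv2.imwrite('pics/c2.png',B)
```

```text
(no output)
```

View pics/c1.png

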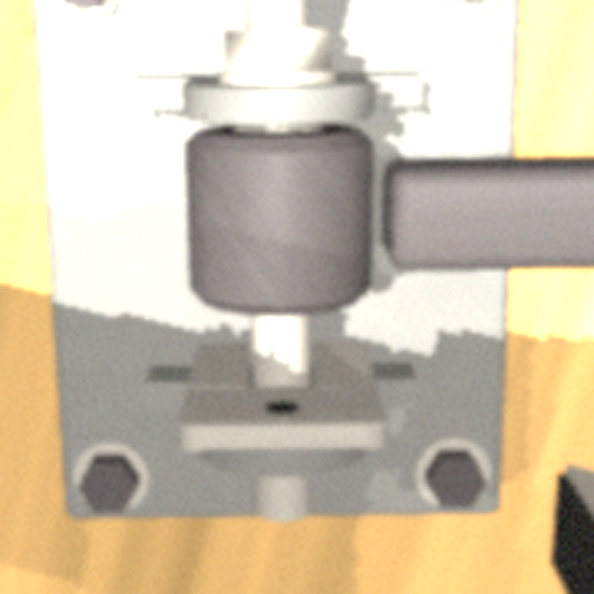

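View pics/c2.png

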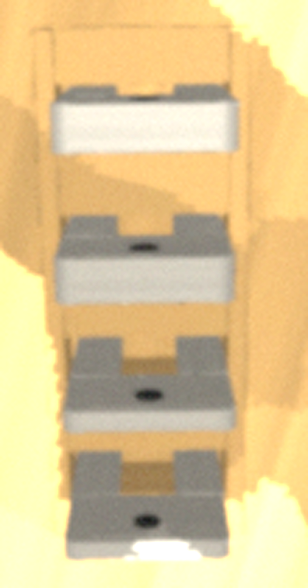

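Run:
```python
from h import *
def load(f):
    c=np.load('pics/%s.npz'%f);return c['intrinsics'],c['W'],c['depth']
yaw=np.deg2rad(14.5);Rb=np.array([[np.cos(yaw),-np.sin(yaw)],[np.sin(yaw),np.cos(yaw)]])
K,W,D=load('wb1')
g=lambda u,v,z:ray(K,W,(200+(u+.5)/3.3-.5,110+(v+.5)/3.3-.5),z)
loc=lambda p:Rb.T@p[:2]
print('wb1')
for n,(u,v,z) in dict(shim_fl=(183,426,.09),shim_fr=(383,425,.09),shim_bl=(186,450,.09),shim_br=(382,447,.09),eyeL=(187,215,.055),eyeR=(373,215,.055),eyefar=(280,130,.077),eyenear=(280,312,.077),farcheek_in=(280,122,.077),plateBL=(70,517,.01),plateBR=(497,515,.01),bar_t=(550,163,.068),bar_b=(550,268,.068),bar_t2=(410,163,.068),bar_b2=(410,268,.068),boltL=(258,510,.055),boltR=(301,510,.055)).items():
    p=g(u,v,z);print(n,p,loc(p))
# plate corners top image raw px
for n,px in dict(TL=(210,85),TR=(357.5,84)).items():
    p=ray(K,W,px,.01);print(n,p,loc(p))
K,W,D=load('wr1')
g=lambda u,v,z:ray(K,W,(230+(u+.5)/2.8-.5,110+(v+.5)/2.8-.5),z)
print('wr1')
for n,l in dict(s0=((53,99),(238,99),(55,152),(237,152)),s1=((56,255),(235,253),(58,302),(234,302)),s2=((65,408),(234,406),(66,430),(234,429)),s3=((67,541),(228,540),(68,557),(226,556))).items():
    q=[g(u,v,.09) for u,v in l];ll=np.array([loc(p) for p in q])
    print(n,np.mean(q,0),'loc c',ll.mean(0),'w',ll[1,0]-ll[0,0],ll[3,0]-ll[2,0],'t',ll[0,1]-ll[2,1],ll[1,1]-ll[3,1],'yaw err',(ll[1,1]-ll[0,1])/.046)
```

```text
wb1
shim_fl [0.4931 0.0906 0.09  ] [ 0.5001 -0.0357]
shim_fr [0.5353 0.1019 0.09  ] [ 0.5437 -0.0354]
shim_bl [0.4951 0.0854 0.09  ] [ 0.5007 -0.0413]
shim_br [0.5365 0.0969 0.09  ] [ 0.5437 -0.0405]
eyeL [0.4821 0.1297 0.055 ] [0.4992 0.0049]
eyeR [0.5248 0.1409 0.055 ] [0.5434 0.005 ]
eyefar [0.4977 0.1565 0.077 ] [0.5211 0.0269]
eyenear [0.508  0.1176 0.077 ] [ 0.5213 -0.0133]
farcheek_in [0.4973 0.1581 0.077 ] [0.521  0.0285]
plateBL [0.4683 0.0249 0.01  ] [ 0.4596 -0.0931]
plateBR [0.5911 0.0577 0.01  ] [ 0.5867 -0.0921]
bar_t [0.5582 0.1639 0.068 ] [0.5815 0.0189]
bar_b [0.5658 0.1412 0.068 ] [ 0.5832 -0.005 ]
bar_t2 [0.528 0.156 0.068] [0.5502 0.0188]
bar_b2 [0.5348 0.1331 0.068 ] [ 0.5511 -0.0051]
boltL [0.5174 0.0606 0.055 ] [ 0.5161 -0.0709]
boltR [0.528  0.0633 0.055 ] [ 0.5271 -0.0709]
TL [0.4246 0.1867 0.01  ] [0.4578 0.0744]
TR [0.5459 0.2193 0.01  ] [0.5834 0.0756]
wr1
s0 [ 0.5736 -0.0677  0.09  ] loc c [ 0.5384 -0.2091] w 0.04412235139556597 0.04404572836377718 t 0.012610491030481147 0.012611652977810195 yaw err 0.002586776984546824
s1 [ 0.5832 -0.1043  0.09  ] loc c [ 0.5385 -0.247 ] w 0.04458126514462035 0.044444999068085744 t 0.012189217657730095 0.012702001046679012 yaw err 0.013669404713467418
s2 [ 0.5937 -0.1407  0.09  ] loc c [ 0.5396 -0.2848] w 0.04401470912143257 0.04405141979991345 t 0.006196347866637919 0.006472593520860215 yaw err 0.01460976462793099
s3 [ 0.6028 -0.1777  0.09  ] loc c [ 0.5391 -0.323 ] w 0.04367461605824274 0.04307533931386753 t 0.004879344670406682 0.004878156247888454 yaw err 0.008963556183757984
```

```bash
cat >> h.py <<'E'
YAW=np.deg2rad(14.8);_y0=np.deg2rad(14.5)
rot=lambda a:np.array([[np.cos(a),-np.sin(a)],[np.sin(a),np.cos(a)]])
ORG=rot(_y0)@np.array([.5217,-.0080])
Q=quat(YAW)
def w(x,y,z): return np.r_[ORG+rot(YAW)@np.array([x,y]),z]   # bracket frame -> world
def b(p): 
    p=np.asarray(p);return np.r_[rot(YAW).T@(p[:2]-ORG),p[2]]
def stat(n=''): 
    f=manip.read_wrist_force();print(n,'t%.2f'%manip.read_t(),'tcp_b',b(manip.read_tool_pos()),'F_b',np.r_[rot(YAW).T@f[:2],f[2]],'w%.4f'%manip.read_width())
E
python3 - <<'E'
from h import *
# measured rack shims in bracket frame, from wr1
for p in([.5736,-.0677,.09],[.5832,-.1043,.09],[.5937,-.1407,.09],[.6028,-.1777,.09]):print(b(p))
set_gripper(0.0,20)
manip.move_to(w(.110,-.030,.13),Q);stat('above')
manip.move_linear(w(.110,-.030,.047),vel=.15);stat('down')
r=manip.move_linear(w(.110,.02,.047),vel=.03,until_force=12);stat('push %s'%r)
manip.move_linear(w(.110,-.02,.047),vel=.1);stat('back')
wsnap('a1')
manip.move_linear(w(.110,-.02,.14),vel=.25)
E
```

```text
[ 0.0156 -0.2012  0.09  ]
[ 0.0156 -0.2391  0.09  ]
[ 0.0164 -0.277   0.09  ]
[ 0.0158 -0.3151  0.09  ]
above t5.84 tcp_b [ 0.1097 -0.0321  0.1303] F_b [ 0.2895 -0.8374  0.3336] w0.0003
down t6.54 tcp_b [ 0.1104 -0.0307  0.0478] F_b [ 0.4693 -0.0194  0.0497] w0.0005
push True t7.51 tcp_b [ 0.1098 -0.0039  0.0468] F_b [ 0.6991 -3.5151  2.08  ] w0.0005
back t7.82 tcp_b [ 0.1099 -0.021   0.047 ] F_b [0.4443 0.6254 0.2709] w0.0007
```

View pics/a1.png

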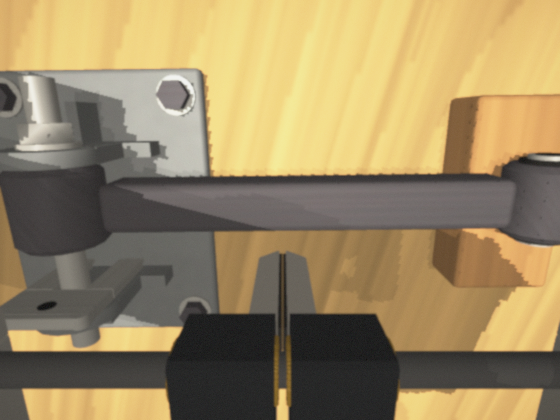

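The eye at (55,205) now appears to touch the far cheek. I'll confirm with a firmer push, then slide the bolt shim against the rack-side cheek.

```bash
python3 - <<'E'
from h import *
manip.move_linear(w(.110,-.015,.14),vel=.25)
manip.move_linear(w(.110,-.015,.047),vel=.2)
r=manip.move_linear(w(.110,.02,.047),vel=.04,until_force=22);stat('push %s'%r)
manip.move_linear(w(.110,-.02,.047),vel=.15)
manip.move_linear(w(.110,-.02,.13),vel=.25)
set_gripper(.075)
manip.move_linear(w(.0005,-.030,.13),vel=.25)
wsnap('a2');stat('above bolt')
E
python3 -c "
import cv2
a=cv2.imread('pics/a2.png')[100:330,190:380];cv2.imwrite('pics/a2c.png',cv2.convertScaleAbs(cv2.resize(a,None,fx=2.6,fy=2.6,interpolation=2),alpha=1.6))"
```

```text
push True t9.73 tcp_b [ 0.1101 -0.0039  0.0475] F_b [ 0.4127 -4.3971  3.9809] w0.0005
above bolt t12.32 tcp_b [ 0.0012 -0.0298  0.1303] F_b [-0.4276 -0.2419  0.0001] w0.0753
```

View pics/a2c.png

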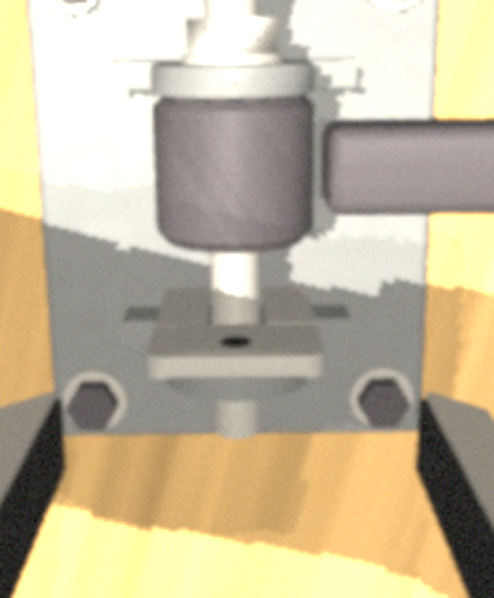

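Run:
```python
from h import *
c=np.load('pics/a2.npz');K,W=c['intrinsics'],c['W']
g=lambda u,v,z:b(ray(K,W,(190+(u+.5)/2.6-.5,100+(v+.5)/2.6-.5),z))
for n,a in dict(sfl=(150,359,.09),sfr=(323,357,.09),sbl=(151,376,.09),sbr=(321,375,.09),boltL=(217,425,.055),boltR=(257,425,.055),bL2=(212,265,.055),bR2=(259,265,.055),eL=(157,170,.055),eR=(313,170,.055),efar=(235,100,.077),enear=(235,248,.077),cheek=(235,93,.077)).items():print(n,g(*a))
```

```text
sfl [-0.0216 -0.0281  0.09  ]
sfr [ 0.0223 -0.0275  0.09  ]
sbl [-0.0215 -0.0327  0.09  ]
sbr [ 0.0219 -0.0324  0.09  ]
boltL [-0.0057 -0.0616  0.055 ]
boltR [ 0.0064 -0.0616  0.055 ]
bL2 [-0.0067 -0.0121  0.055 ]
bR2 [ 0.0067 -0.0121  0.055 ]
eL [-0.0218  0.0151  0.055 ]
eR [0.0215 0.0151 0.055 ]
efar [0.     0.0355 0.077 ]
enear [-0.     -0.0021  0.077 ]
cheek [0.     0.0372 0.077 ]
```

```bash
python3 - <<'E'
from h import *
manip.move_linear(w(0,-.030,.13),vel=.1)
manip.move_linear(w(0,-.030,.065),vel=.15,until_force=15);stat('down')
set_gripper(.03,10);stat('grip')
r=manip.move_linear(w(0,-.042,.065),vel=.02,until_force=8);stat('slid %s'%r)
set_gripper(.07);stat('open')
p=b(manip.read_tool_pos())
manip.move_linear(w(0,p[1],.13),vel=.2)
wsnap('a3')
# go to s0 in rack
manip.move_linear(w(.0156,-.2012,.135),vel=.3);stat('rack')
manip.move_linear(w(.0156,-.2012,.065),vel=.15,until_force=15);stat('down')
wsnap('a4')
E
python3 -c "
import cv2
a=cv2.imread('pics/a3.png')[100:330,190:380];cv2.imwrite('pics/a3c.png',cv2.convertScaleAbs(cv2.resize(a,None,fx=2.6,fy=2.6,interpolation=2),alpha=1.6))"
```

```text
down t13.16 tcp_b [ 0.0003 -0.0303  0.0654] F_b [ 0.4415 -0.7909  0.7468] w0.0749
grip t13.72 tcp_b [ 0.0002 -0.0299  0.0652] F_b [-0.4533  0.7814  2.3841] w0.0457
slid True t14.10 tcp_b [ 0.0003 -0.0345  0.0651] F_b [0.1426 0.8539 5.6227] w0.0461
open t14.68 tcp_b [ 0.     -0.0343  0.0649] F_b [ 0.2037 -0.2583 -0.0515] w0.0699
rack t15.92 tcp_b [ 0.015  -0.2012  0.1341] F_b [ 0.3701 -0.1961 -0.0118] w0.0698
down t16.53 tcp_b [ 0.016  -0.201   0.0656] F_b [-1.2514 -0.2792  0.1827] w0.0703
```

View pics/a3c.png

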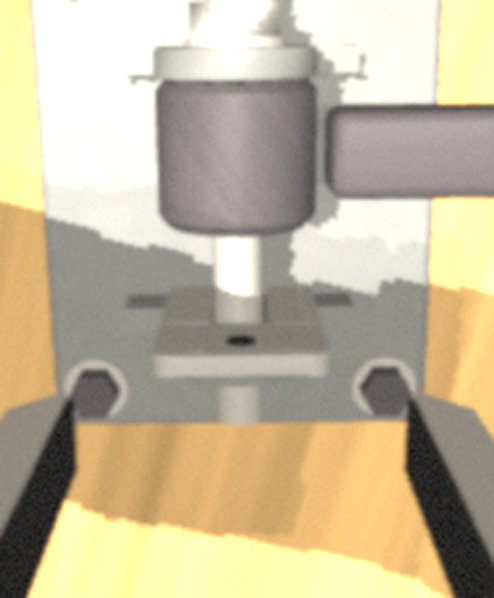

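View pics/a4.png

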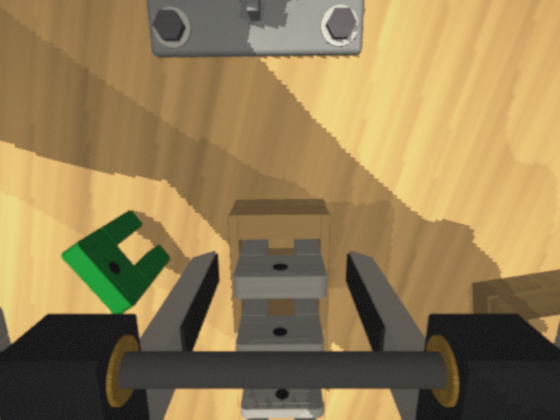

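Shim at (240,365) in the crop sits against the cheek. In a4 the open fingers straddle s0 at (280,285), and the green decoy at (115,265) is well clear. Next I take s0 and insert it.

Run:
```python
from h import *
set_gripper(.03,40);stat('grip')
manip.move_linear(w(.0156,-.2012,.150),vel=.15);stat('lift')
manip.move_linear(w(0,-.021,.150),vel=.25);stat('over')
wsnap('a5')
r=manip.move_linear(w(0,-.021,.113),vel=.1,until_force=8);stat('touch %s'%r)
```

```text
grip t17.08 tcp_b [ 0.0158 -0.2013  0.0653] F_b [-0.1468  1.1828  5.4738] w0.0459
lift t17.80 tcp_b [ 0.0152 -0.2009  0.1492] F_b [-1.1786 -0.7064 -2.6873] w0.0456
over t18.68 tcp_b [-0.0001 -0.0223  0.1498] F_b [-0.2107 -0.1926 -2.306 ] w0.0457
touch False t19.24 tcp_b [ 0.     -0.0216  0.113 ] F_b [ 0.3993 -0.781  -2.0025] w0.0456
```

View pics/a5.png

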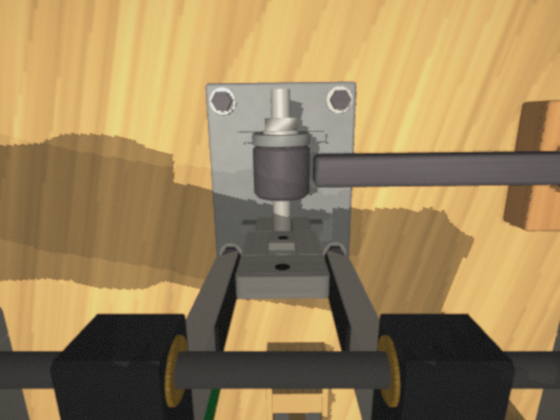

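Measured weight is about 2.4 N, so this is a 12 mm shim, held square. Lowering it onto the bolt.

Run:
```python
from h import *
r=manip.move_linear(w(0,-.021,.0645),vel=.06,until_force=9);stat('lower %s'%r)
if manip.read_tool_pos()[2]<.068:
    r=manip.move_linear(w(0,-.034,.0655),vel=.02,until_force=8);stat('slid %s'%r)
wsnap('a6')
```

```text
lower True t20.02 tcp_b [-0.0005 -0.021   0.0648] F_b [-2.2763  0.3503 10.4687] w0.0454
slid True t20.34 tcp_b [-0.0002 -0.0228  0.0649] F_b [ 0.7546 -0.3418  5.8871] w0.0460
```

View pics/a6.png

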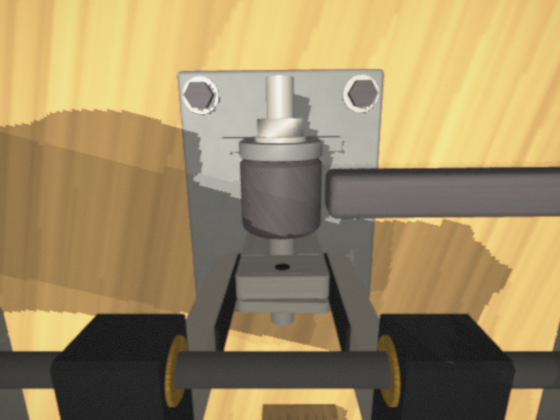

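The stop may only have been the vertical load easing off, so I'll slide further toward the cheek.

```bash
python3 - <<'E'
from h import *
r=manip.move_linear(w(0,-.034,.0652),vel=.02,until_force=10);stat('slid %s'%r)
p=b(manip.read_tool_pos())
set_gripper(.066);stat('open')
manip.move_linear(w(0,p[1],.13),vel=.2)
wsnap('a7')
E
python3 -c "
import cv2
a=cv2.imread('pics/a7.png')[100:330,190:380];cv2.imwrite('pics/a7c.png',cv2.convertScaleAbs(cv2.resize(a,None,fx=2.6,fy=2.6,interpolation=2),alpha=1.6))"
```

```text
slid True t20.66 tcp_b [-0.0002 -0.0229  0.065 ] F_b [-0.9995  1.6375  4.9554] w0.0458
open t21.19 tcp_b [-0.0007 -0.0232  0.0647] F_b [ 0.0125  0.1343 -0.0711] w0.0661
```

View pics/a7c.png

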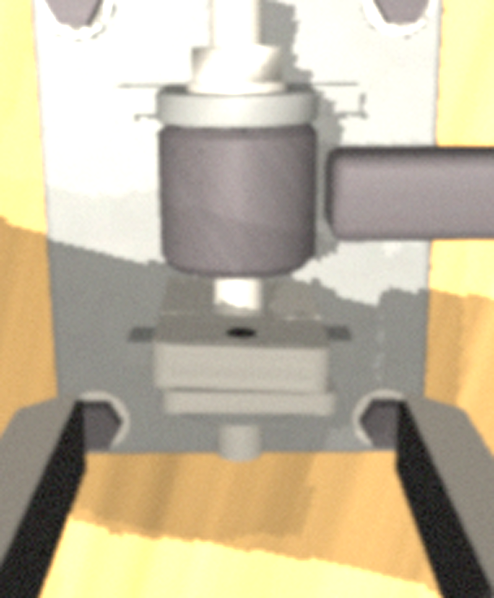

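Run:
```python
from h import *
c=np.load('pics/a7.npz');K,W=c['intrinsics'],c['W']
g=lambda u,v,z:b(ray(K,W,(190+(u+.5)/2.6-.5,100+(v+.5)/2.6-.5),z))
for n,a in dict(sfl=(155,346,.09),sfr=(328,344,.09),sbl=(157,388,.09),sbr=(327,388,.09),t6f=(240,393,.09),t6b=(240,412,.09),l6=(165,400,.09),r6=(334,400,.09),eL=(160,200,.055),eR=(316,200,.055),efar=(235,127,.077),enear=(235,277,.077),cheek=(235,124,.077)).items():print(n,g(*a))
d=c['depth']
for v in (352,360,375,383,402):
    print(v,[b((W@np.r_[np.array([(x-K[0,2])/K[0,0],(y-K[1,2])/K[1,1],1])*d[y,x],1])[:3])[1:] for x,y in [(265,100+round(v/2.6))]])
```

```text
sfl [-0.0211 -0.0175  0.09  ]
sfr [ 0.0227 -0.0168  0.09  ]
sbl [-0.0208 -0.0289  0.09  ]
sbr [ 0.0228 -0.0287  0.09  ]
t6f [ 0.0005 -0.0302  0.09  ]
t6b [ 0.0005 -0.0354  0.09  ]
l6 [-0.0188 -0.0322  0.09  ]
r6 [ 0.0247 -0.032   0.09  ]
eL [-0.0222  0.0138  0.055 ]
eR [0.0215 0.014  0.055 ]
efar [-0.001  0.036  0.077]
enear [-0.001  -0.0028  0.077 ]
cheek [-0.001   0.0368  0.077 ]
352 [array([-0.0189,  0.0905])]
360 [array([-0.0211,  0.0901])]
375 [array([-0.0253,  0.0903])]
383 [array([-0.0273,  0.0905])]
402 [array([-0.0323,  0.0922])]
```

Pack is close to the cheek: near face of the 12 mm shim at y≈-17.5 mm, eye face at y≈-3.2 mm, so a 14 mm gap for the second 12 mm shim. Fetching s1.

Run:
```python
from h import *
manip.move_linear(w(.0156,-.2391,.135),vel=.3)
manip.move_linear(w(.0156,-.2391,.065),vel=.15,until_force=15);stat('down')
set_gripper(.03,40);stat('grip')
manip.move_linear(w(.0156,-.2391,.150),vel=.15);stat('lift')
manip.move_linear(w(0,-.0104,.150),vel=.25)
manip.pause(.2);stat('over')
wsnap('a8')
r=manip.move_linear(w(0,-.0104,.104),vel=.08,until_force=8);stat('touch %s'%r)
wsnap('a9')
```

```text
down t23.21 tcp_b [ 0.016  -0.2388  0.0656] F_b [-0.5677  1.2769  0.3454] w0.0660
grip t23.66 tcp_b [ 0.0159 -0.2392  0.0655] F_b [-1.084   0.3047  6.3366] w0.0456
lift t24.38 tcp_b [ 0.0152 -0.2387  0.1491] F_b [-0.5085  1.1558 -1.9665] w0.0457
over t25.64 tcp_b [-0.     -0.0115  0.15  ] F_b [ 0.2536 -0.4057 -2.322 ] w0.0458
touch False t26.42 tcp_b [ 0.0001 -0.0105  0.1041] F_b [-0.6513 -0.0123 -3.0133] w0.0458
```

View pics/a9.png

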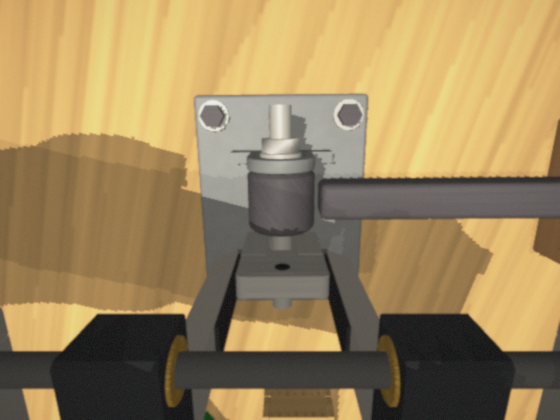

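Legs have started past the shim and eye tops with no contact. Lowering the rest of the way.

Run:
```python
from h import *
r=manip.move_linear(w(0,-.0104,.0648),vel=.05,until_force=9);stat('lower %s'%r)
wsnap('b1')
```

```text
lower True t27.22 tcp_b [-0.0002 -0.0104  0.0652] F_b [-0.5516  0.7191  6.9097] w0.0457
```

View pics/b1.png

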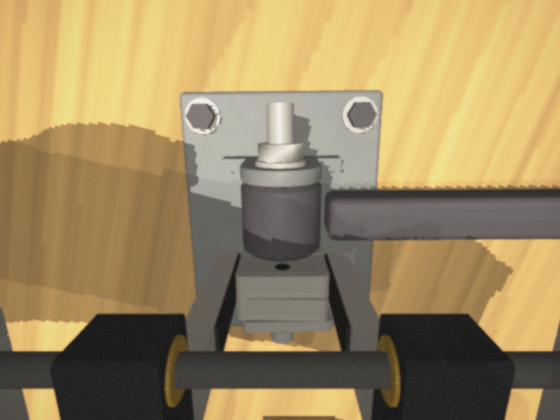

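Seated: TCP z 65.2 mm, same as the first. Release, check, then push the link from the far side.

```bash
python3 - <<'E'
from h import *
r=manip.move_linear(w(0,-.016,.0652),vel=.02,until_force=6);stat('slid %s'%r)
p=b(manip.read_tool_pos())
set_gripper(.066);stat('open')
manip.move_linear(w(0,p[1],.14),vel=.2)
wsnap('b2')
set_gripper(0.0,30)
manip.move_linear(w(.110,.065,.14),vel=.25)
manip.move_linear(w(.110,.065,.047),vel=.15,until_force=15);stat('down')
r=manip.move_linear(w(.110,.0,.047),vel=.03,until_force=12);stat('push %s'%r)
wsnap('b3')
E
python3 -c "
import cv2
a=cv2.imread('pics/b2.png')[100:330,190:380];cv2.imwrite('pics/b2c.png',cv2.convertScaleAbs(cv2.resize(a,None,fx=2.6,fy=2.6,interpolation=2),alpha=1.6))"
```

```text
slid True t27.48 tcp_b [-0.0001 -0.0112  0.0652] F_b [-0.0671 -1.0572  5.2608] w0.0456
open t28.01 tcp_b [-0.0006 -0.0107  0.065 ] F_b [ 0.5549 -0.5235 -0.9447] w0.0661
down t31.10 tcp_b [0.1104 0.0647 0.0479] F_b [-0.1232 -0.0367 -0.1422] w0.0006
push True t32.23 tcp_b [0.1099 0.0363 0.0468] F_b [1.3036 2.393  1.9662] w0.0007
```

View pics/b2c.png

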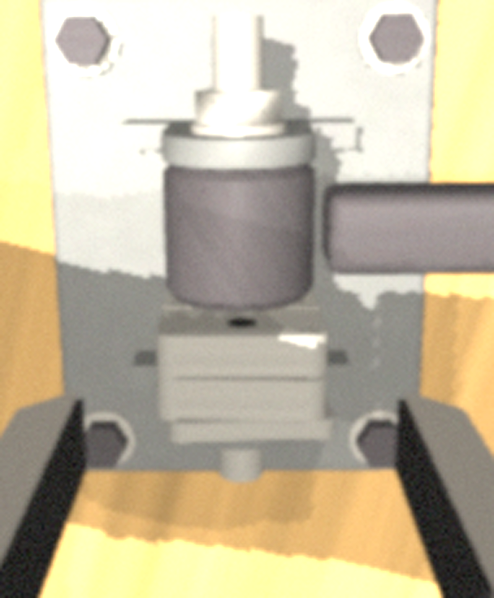

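View pics/b3.png

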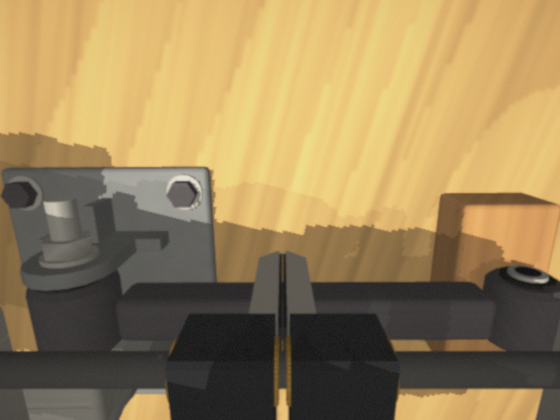

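All three shims sit level and astride the bolt. The push stopped at first contact, so I'll continue in small steps and watch the held force.

Run:
```python
from h import *
y=.036
rt=lambda:(rot(YAW).T@np.mean([manip.read_wrist_force()[:2] for _ in range(1)],0))[1]
for i in range(16):
    y-=.001
    manip.move_linear(w(.110,y,.047),vel=.02);manip.pause(.15)
    f=rt();print('%.4f'%y,'F %.1f'%f,b(manip.read_tool_pos())[1])
    if f>18:break
stat('end')
```

```text
0.0350 F 6.7 0.03624728767437027
0.0340 F 12.4 0.0362043863251571
0.0330 F 15.3 0.036145912553752664
0.0320 F 19.2 0.036096874604243476
end t33.88 tcp_b [0.1098 0.0361 0.0467] F_b [-1.5758 19.1548  1.6055] w0.0003
```

The link isn't moving at 19 N, although I expected about 3 mm of travel. I'll look before trusting this.

Run:
```python
from h import *
wsnap('d1');snap('scene','d_scene');snap('top','d_top');stat()
f=lambda x,s:cv2.convertScaleAbs(cv2.resize(x,None,fx=s,fy=s,interpolation=2),alpha=1.7)
a=cv2.imread('pics/d_scene.png')[170:260,230:390];cv2.imwrite('pics/d_sc.png',f(a,5))
a=cv2.imread('pics/d1.png')[160:420,0:300];cv2.imwrite('pics/d1c.png',f(a,2.3))
```

```text
t34.03 tcp_b [0.1098 0.0361 0.0468] F_b [-0.9413 19.4362  1.4956] w0.0005
```

View pics/d_sc.png

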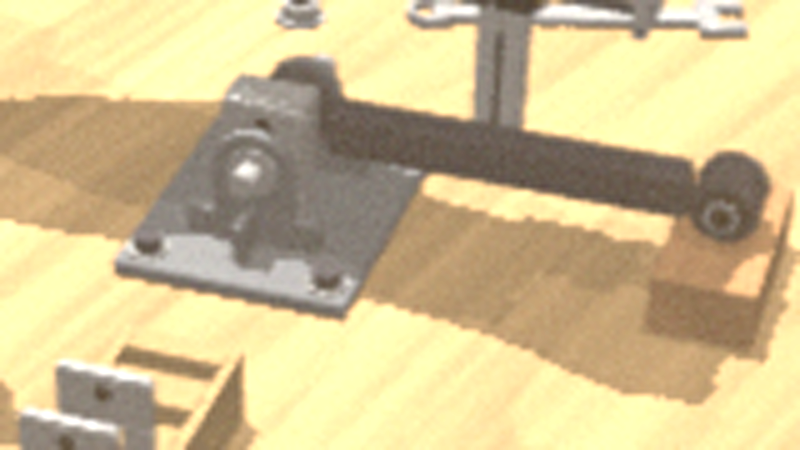

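View pics/d1c.png

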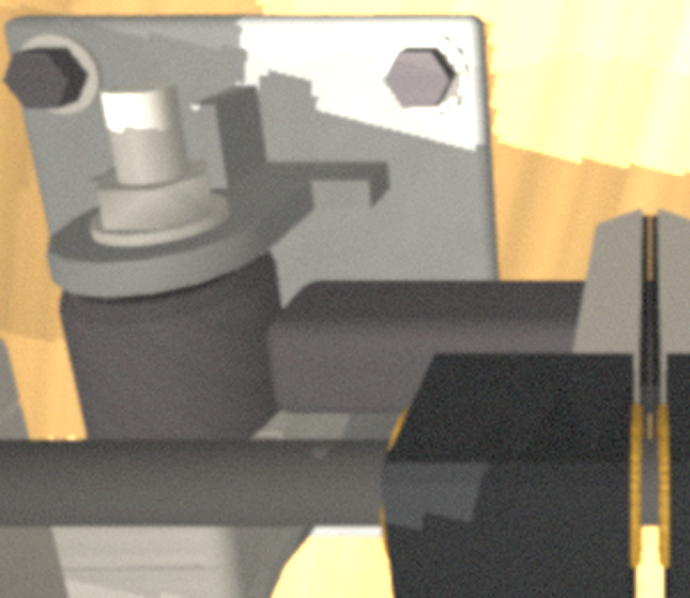

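Run:
```python
from h import *
c=np.load('pics/d1.npz');K,W=c['intrinsics'],c['W']
g=lambda u,v,z:b(ray(K,W,((u+.5)/2.3-.5,160+(v+.5)/2.3-.5),z))
print('bar far/near edge now',g(450,321,.068),g(330,411,.068))
d=c['depth']
# depth-based bar top and eye, in bracket frame; compare a7/b2 with d1
def cloud(fn,key):
    c=np.load('pics/%s.npz'%fn);K=c['intrinsics'];T=c[key];d=c['depth']
    v,u=np.nonzero(d>0);z=d[v,u];P=np.c_[(u-K[0,2])/K[0,0]*z,(v-K[1,2])/K[1,1]*z,z,np.ones(len(z))]@T.T
    q=np.c_[(P[:,:2]-ORG)@rot(YAW),P[:,2]];return q
for fn,k in (('a1','W'),('a2','W'),('b2','W'),('b3','W'),('d1','W'),('top0','cam_to_world'),('d_top','cam_to_world')):
    q=cloud(fn,k);m=(q[:,0]>.04)&(q[:,0]<.09)&(abs(q[:,2]-.068)<.006)&(abs(q[:,1]-.015)<.03)
    y=q[m,1]
    if len(y)>20:print(fn,len(y),'bar top y',np.percentile(y,[3,50,97]))
```

```text
bar far/near edge now [0.0669 0.0265 0.068 ] [0.0384 0.0035 0.068 ]
a1 5339 bar top y [0.0062 0.018  0.0283]
a2 2537 bar top y [0.0057 0.0175 0.0281]
b2 2260 bar top y [0.0059 0.0176 0.0282]
b3 2731 bar top y [0.0047 0.0211 0.0257]
d1 2759 bar top y [0.0046 0.0209 0.0257]
top0 146 bar top y [0.0025 0.0136 0.0248]
d_top 66 bar top y [0.002  0.0068 0.0135]
```

Run:
```python
from h import *
manip.pause(.3);stat('final');job.sign_off()
```

```text
final t34.33 tcp_b [0.1098 0.0361 0.0468] F_b [-1.4305 18.445   0.8977] w0.0001
the job is handed in; nothing more can be done
```

The job is handed in at 34.3 s. The arm is still holding the link against the shim pack, and the sign-off gave no verdict.

**What I did:** I pushed the link onto the far cheek. I slid the 6 mm shim already on the bolt against the rack-side cheek. I then added both 12 mm shims from the rack, which makes a 30 mm pack in the 33 mm gap and leaves about 3 mm, too little for a 6 mm shim. The other two 6 mm shims stay in the rack, which I left standing and did not touch.

**Last checks:**
- **Shims:** the wrist view just before the final push showed all three astride the bolt with their tops level. Both new shims stopped at the height expected for fully home. I could not view the finished pack from above once I was pushing.
- **Hold:** the push on the bar held steady at 18–19 N.
- **Link position:** the images put its bar at about y = 15 mm against a limit of 11.5 mm. A full pack should put it at 13.5 mm, so the two differ by about 1.5 mm.
- **Bystanders:** the spanner and nut looked undisturbed in the last scene picture. I never went near the tin and did not re-measure it.

**Disagreement:** the fingers' stop positions, taken with 16 mm wide fingers, suggested the link had not moved in the final push. The images showed it moving about 2 mm. I trusted the images, because the fingers are probably wider than their pads.

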